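Pile the stone samples and hold the blow-off guard at its mark

TASK

Build up the pile of stone samples in the blow-off station: gently lay the grey plate squarely on the pale plate that already lies there (leave that one where it is), then the red plate squarely on the grey. Then pull the clear spring-return guard out over the pile by its orange handle until its front edge lines up with the white line on the red clip, and keep holding it there: the job finishes with the guard still held at the mark. Leave the mallet, the chisel and the jar alone.

Things in the scene. Friction and masses are not known exactly. Their poses are not given: they have to be found in the camera images.
- pale_center (a point): Centre (half-way up) of the pale off-white stone plate that lies loose on the station's rubber pad, underside 12 mm above the table, top at 28 mm; 90 mm long (its x axis) x 50 mm wide (its y axis) x 16 mm thick (z), 0.13 to 0.23 kg. It is the bottom of the pile.
- grey_center (a point): Centre (half-way up) of the dark grey stone plate, lying flat on the table to the left or right of the station; 90 mm long (its x axis) x 50 mm wide (its y axis) x 16 mm thick (z), 0.13 to 0.23 kg.
- red_center (a point): Centre (half-way up) of the brick-red stone plate, lying flat on the table on the other side of the station; 90 mm long (its x axis) x 50 mm wide (its y axis) x 16 mm thick (z), 0.13 to 0.23 kg.
- station: Fixed grey tray, 230 mm wide (y), from 120 mm in -x to 240 mm in +x of its origin, 8 mm thick, black rubber pad (130 x 100 mm, top at 12 mm) in the middle. Origin on the table under the pad's centre; +x points away from the robot. Two rails along x at y = +-100 mm, top at 74 mm, on blue posts. Blue air pipe across at x = 135 mm, 54 mm high, nozzles reach to x = 106 mm.
- guard (a joint): How far the guard is pulled out, m: 0 parked (front edge 70 mm in +x of the station's origin), grows as it slides to the station's -x, stop at 0.17. A spring draws it back: 4 N at 0, 10 N at 0.15. Clear plastic roof 150 mm (x) by 212 mm (y), 4 mm thick, underside 78 mm above the table, on the rails; it passes 18 mm over the finished pile.
- guard_edge (a point): Middle of the guard's front (-x) edge, at its top face, 82 mm above the table; the edge is marked with a black strip. Axes as the station's.
- handle (a point): Centre of the guard's orange handle bar, 118 mm above the table, 12 mm in +x of the front edge: 14 mm thick (x), 14 mm high, 124 mm long (y), on two posts at y = +-50 mm; free gap of 29 mm between bar and roof. Pinch it from above at its middle, fingers closing along the station's x. Axes as the station's.
- mark_line (a point): White line on top of the red clip (20 mm along x, 26 mm along y) on the outer side of the left (+y) rail, 120 mm from the station's centre line, 78 mm above the table. Its place along the rail varies. The guard is at the mark when its front edge has the same x in the station's frame as this line. Axes as the station's.
- mallet: Bystander, leave alone: round wooden mallet standing on its head, 88 mm across, 210 mm high; origin at the centre of its underside.
- chisel: Bystander, leave alone: steel claw chisel lying on the table, about 183 mm long along its x, 24 mm wide; origin at the underside near its middle.
- jar: Bystander, leave alone: blue plastic jar, 64 mm across, 85 mm high; origin at the centre of its underside.
There are look-alikes about, which are no part of the job. There is more than one size of the part that bears red_center; the job needs the largest.

How it is judged:
On the way, in this order (a step that is already met when the one before it is completed fails the run):
1. the grey plate lies squarely on the pale one, let go (horizontal distance between grey_center and pale_center below 0.008 m and angle between the x axis of grey_center and the x axis of pale_center, either way round below 0.14 rad and z of grey_center in the frame of pale_center between 0.013 and 0.019 m and angle between grey_center's own z axis and vertical below 0.1 rad and contact force between the fingers and grey below 0.1 N and linear speed of grey below 0.03 m/s), for 0.2 s.
2. the red plate lies squarely on the grey one, let go (horizontal distance between red_center and grey_center below 0.008 m and angle between the x axis of red_center and the x axis of grey_center, either way round below 0.14 rad and z of red_center in the frame of grey_center between 0.013 and 0.019 m and angle between each of red_center, grey_center's own z axis and vertical below 0.1 rad and horizontal distance between grey_center and pale_center below 0.008 m and angle between the x axis of grey_center and the x axis of pale_center, either way round below 0.14 rad and z of grey_center in the frame of pale_center between 0.013 and 0.019 m and contact force between the fingers and red below 0.1 N and linear speed of red below 0.03 m/s), for 0.2 s.
3. the guard's front edge is held at the mark (x of guard_edge in the frame of mark_line between -0.007 and 0.007 m and contact force between the fingers and guard above 2 N and velocity of joint guard between -0.02 and 0.02 m/s and contact force between guard and pale below 0.3 N and contact force between guard and grey below 0.3 N and contact force between guard and red below 0.3 N and contact force between guard and mallet below 0.3 N and contact force between guard and chisel below 0.3 N and contact force between guard and jar below 0.3 N), for 0.5 s.
At the end, for the whole second after the job is handed in: Fingers hold the guard (over 2 N), still, its edge within 7 mm of the mark, touching no loose thing. Grey flat on pale, red flat on grey, each centred within 8 mm and parallel within 0.14 rad to the one below, not touched by the fingers; pale within 15 mm of its start (all of step 2 and all of step 3 and contact force between the fingers and grey below 0.1 N and linear speed of grey below 0.03 m/s and distance of pale_center from where it was at the start of the episode below 0.015 m); the arm keeps its last pose, push and grip.
It fails at once if the mallet is disturbed (moved more than 20 mm) (distance of mallet from where it was at the start of the episode above 0.02 m).
It fails at once if the chisel is disturbed (moved more than 20 mm) (distance of chisel from where it was at the start of the episode above 0.02 m).
It fails at once if the jar is disturbed (moved more than 20 mm) (distance of jar from where it was at the start of the episode above 0.02 m).
It fails at once if a plate is dropped or rammed onto the pile (over 80 N) (contact force between grey and pale above 80 N or contact force between red and grey above 80 N).
It also fails if it takes over 67 s, if anything falls off the work surface, if the arm or the gripper's body presses on something with over 40 N, if the wrist force passes 120 N, or if a joint passes its speed limit or range.

ROBOT

A 7-joint arm with a two-finger parallel gripper is mounted at the origin on the work surface. World frame = base frame: x ahead of the robot, y to its left, z up, the work surface at z = 0. Lengths are in m, angles in rad, forces in N, time in s.
With the tool pointing down it reaches from about 0.35 to 0.9 m from the base axis. Payload 8.1 kg.
Tool frame: the origin (TCP) lies at the centre of the arm's flange, where the gripper is bolted on; the fingertips stand 178 mm ahead of it and the grasp point (between the pads) lies 159 mm ahead of it (tcp_to_tips is the distance from the TCP to the fingertips, in m); x points along the fingers, y is the direction in which the jaws open and shut, and the axes are right-handed (so a half turn about x gives the same grasp; the last joint's range is limited). The gripper opens to 92 mm and grips with 3 to 60 N. Pads are 19 mm wide; open, the fingers measure 130 mm over their backs; the gripper's body (75 mm by 190 mm) begins 47 mm behind the grasp point.
Start: joints at [1.053, 0.434, 0.025, 1.573, -0.012, 1.134, -0.075], TCP at [0.252, -0.572, 0.405] pointing down, gripper open.
Joint ranges: [-2.62, 2.62], [-0.44, 2.09], [-1.27, 1.32], [0.08, 2.57], [-1.32, 4.46], [0.12, 2], [-2.74, 2.74]. Speed limits (rad/s): [2.22, 2.22, 3.01, 3.01, 3.14, 3.14, 3.14].

INTERFACE

Orientations are given as a rotation vector (axis times angle).
In Python, from bench import observe, grab_frame, sign_off, tcp_to_tips gives the robot as it stands.
- The arm moves only by the shell command python3 -m handwheel 'ROWS' [FORCE]. ROWS is a JSON object of lists of equal length, an entry for each row: "travel": the shift along the tool's x, y, z in units of 25 mm (1.0 is 25 mm), a list of three; "angular": the turn, a rotation vector about the tool's x, y, z in units of 5 degrees (1.0 is 5 degrees), a list of three; "fingers": the finger opening in mm, from 0 to 91.8. In form: {"travel": [[x, y, z], ...], "angular": [[wx, wy, wz], ...], "fingers": [fingers, ...]}. A call has 1 to 10 rows; each row is the pose to reach, as a shift and turn from the pose commanded when the call began, along the tool's axes at that moment; what a row does not reach only later rows make up. A row lasts 1/12 s, in which the tool goes at most 41.7 mm and 7.16 degrees, less where a joint would pass 70% of its speed; a pose out of reach is approached as far as the arm can. A call with a gripper value outside its range is refused whole. The fingers move at their own pace and stop on an object; FORCE is the grip in N (left out, the last holds). Time passes only in rows, so rows that repeat a pose let the fingers close. It gives the time, the measured TCP pose, the force and the opening at its end, in the units of the state.
- observe(): the state, without advancing time (a new reading comes with each control period).
- grab_frame(name): name is "scene" or "top"; returns a dict with "frame" (420x560x3 uint8, red, green, blue), "depth" (420x560 float32, m along the optical axis (not along the pixel's ray), 0 where there is no reading), "intrinsics" (3x3 intrinsics, pixels), "world_from_camera" (4x4, takes a point from camera to world coordinates). Camera axes: x right, y up, looking along -z (the intrinsics and any distortion apply to the point x, -y, -z); pixel columns grow to the right and rows downward; lengths in m; the calibration is good to about 2 mm. A picture is of the moment at which its call begins.
- sign_off(): hands the job in, once; it reports no verdict.
The state is a dict: "time": time; "qpos": joint angles; "joint_velocities": joint speeds; "joint_torque": joint torques, N m; "tcp_pos": TCP position; "tcp_rot": TCP orientation; "ft_force": force on the tool from outside, world axes, zero at the start; "wrist_torque": the same for the moment, N m; "gripper_width": finger opening in m.
Only numpy, scipy, OpenCV 4.12 (cv2) and the standard library are available. Lean on these libraries where they do the work, as an engineer would, in place of code of your own. Each camera call takes 0.05 s, during which the arm holds its last target. There are 200 camera calls.

## Working session

There is one attempt and no reset: what is moved stays moved. The work goes in short steps, Python scripts to look and compute and a shell command to move; the robot and the scene stay as the last step left them, time stands still between calls to the robot, and variables do not carry over. Pictures are saved under pics/ and viewed, about 8 in all and at most 12, crops included, and the job is handed in when it is done.

```bash
ls; mkdir -p pics
cat > h.py <<'E'
import numpy as np, cv2
from bench import observe, grab_frame
from scipy.spatial.transform import Rotation as R
def snap(n):
    g=grab_frame(n); np.savez(f'pics/{n}.npz',**g); return g
def save(g,f,crop=None,k=1):
    im=g['frame'][:,:,::-1]
    if crop: r0,r1,c0,c1=crop; im=im[r0:r1,c0:c1]
    cv2.imwrite(f,cv2.resize(im,None,fx=k,fy=k,interpolation=cv2.INTER_CUBIC))
def world(g,u,v,z=None):
    K,T=g['intrinsics'],g['world_from_camera']
    d=np.array([(u-K[0,2])/K[0,0],-(v-K[1,2])/K[1,1],-1.])
    if z is None: p=d*g['depth'][int(round(v)),int(round(u))]; return T[:3,:3]@p+T[:3,3]
    w=T[:3,:3]@d; return T[:3,3]+w*(z-T[2,3])/w[2]
E
python3 - <<'E'
from h import *
for n in('top','scene'):
    g=snap(n); save(g,f'pics/{n}0.png',k=1.4); print(n,g['world_from_camera'].round(3).tolist())
s=observe(); print({k:np.round(v,3).tolist() for k,v in s.items()}); print(R.from_rotvec(s['tcp_rot']).as_matrix().round(3))
E
```

```text
pics
top [[0.017, 0.994, -0.106, 0.459], [-1.0, 0.017, 0.0, 0.008], [0.002, 0.106, 0.994, 1.045], [0.0, 0.0, 0.0, 1.0]]
scene [[-0.786, -0.43, 0.445, 1.025], [0.618, -0.553, 0.558, 0.545], [0.006, 0.714, 0.7, 0.803], [0.0, 0.0, 0.0, 1.0]]
{'time': 0.1, 'qpos': [1.053, 0.435, 0.025, 1.574, -0.012, 1.134, -0.075], 'joint_velocities': [0.0, -0.002, 0.001, -0.003, -0.001, 0.001, 0.001], 'joint_torque': [0.004, -66.912, 0.988, -31.515, -0.061, 0.037, 0.0], 'tcp_pos': [0.252, -0.572, 0.404], 'tcp_rot': [1.993, 0.421, -1.994], 'ft_force': [-0.718, 0.323, -0.487], 'wrist_torque': [-0.003, 0.002, 0.004], 'gripper_width': 0.092}
[[-0.001  0.403 -0.915]
 [ 0.001 -0.915 -0.403]
 [-1.    -0.001  0.   ]]
```

View pics/top0.png

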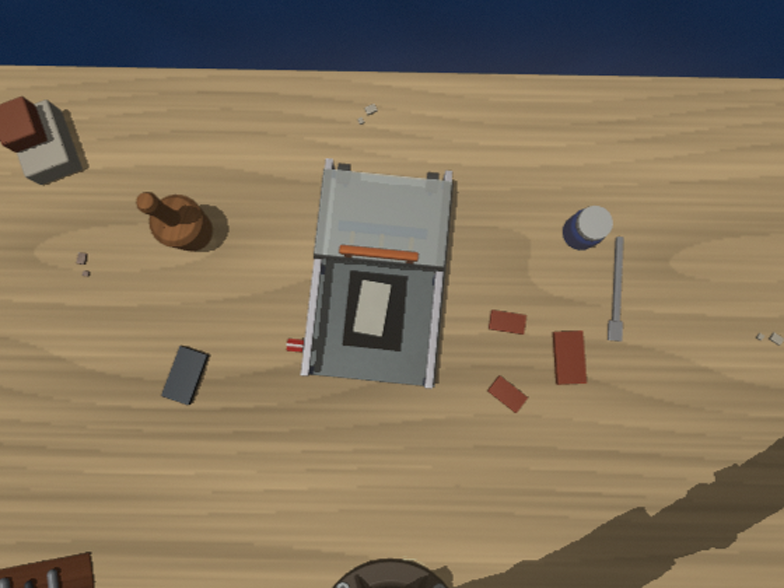

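View pics/scene0.png

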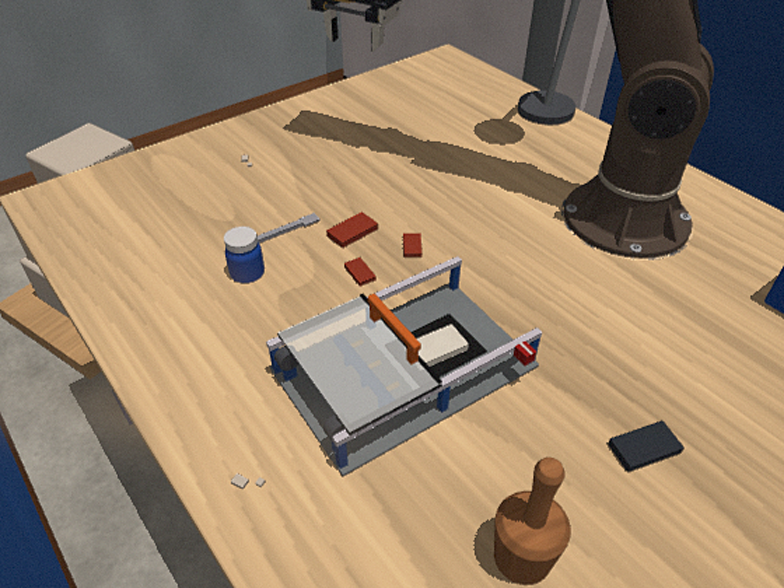

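The top view (1.4x) shows grey at (186,375), pale at (372,308), the large red plate at (570,358), the clip at (295,346), the handle at (378,253), mallet at (177,222), jar at (588,228) and chisel at (617,290). Two smaller red look-alikes sit near (507,322) and (507,393).

```bash
cat >> h.py <<'E'
def rect(g,box,fn,z):
    "mask by fn(r,g,b,) in box(c0,r0,c1,r1) -> world centre, yaw of long side, sizes at plane z"
    c0,r0,c1,r1=box; a=g['frame'].astype(int)[r0:r1,c0:c1]
    m=fn(a[...,0],a[...,1],a[...,2]).astype(np.uint8); m=cv2.morphologyEx(m,cv2.MORPH_OPEN,np.ones((2,2)))
    n,l,st,_=cv2.connectedComponentsWithStats(m); k=1+np.argmax(st[1:,4]); v,u=np.nonzero(l==k)
    du=np.array([world(g,x+c0,y+r0,z)[:2] for x,y in zip(u,v)],np.float32)
    (c,s,an)=cv2.minAreaRect(du); an=an if s[0]>s[1] else an+90
    an=(an+90)%180-90
    hz=np.median([world(g,x+c0,y+r0)[2] for x,y in zip(u,v)])
    print('centre',np.round(c,4),'mean',du.mean(0).round(4),'size',np.round(s,4),'yaw',round(an,1),'n',len(u),'z',hz.round(4)); return c,an
def grip():
    s=observe(); M=R.from_rotvec(s['tcp_rot']).as_matrix(); p=s['tcp_pos']+.159*M[:,0]
    print('t',round(s['time'],2),'grasp pt',p.round(4),'yaw of jaw y',np.degrees(np.arctan2(M[1,1],M[0,1])).round(2),'F',s['ft_force'].round(1),'w',round(s['gripper_width'],4)); return s,M,p
def to(x,y,z,jaw):
    s,M,p=grip(); d=np.array([x,y,z])-p
    cur=np.degrees(np.arctan2(M[1,1],M[0,1])); a=(jaw-cur+90)%180-90
    print('travel',(M.T@d/.025).round(2),'turn about tool x',round(-a/5,2),'or',round(-(a-180*np.sign(a))/5,2),'q7',s['qpos'][6].round(2))
E
python3 - <<'E'
from h import *
g=snap('top')
def b(x0,y0,x1,y1): return [int(q/1.4) for q in (x0,y0,x1,y1)]
rect(g,b(345,270,408,345),lambda r,G,B:(r>140),.028)
rect(g,b(150,335,220,410),lambda r,G,B:(r<75)&(abs(r-B)<40),.016)
rect(g,b(540,320,600,395),lambda r,G,B:(r>80)&(G<80),.016)
rect(g,b(340,268,412,355),lambda r,G,B:(r<50),.012)
rect(g,b(330,240,425,266),lambda r,G,B:(r>150)&(G<120)&(B<80),.125)
rect(g,b(280,335,305,355),lambda r,G,B:(r>140)&(G<90),.078)
save(g,'pics/crop1.png',(170,280,190,330),5.5)
E
```

```text
centre [0.5386 0.0366] mean [0.5382 0.0368] size [0.0477 0.0883] yaw -9.3 n 744 z 0.0275
centre [0.4321 0.3575] mean [0.4371 0.3625] size [0.0304 0.0722] yaw -19.1 n 142 z 0.0155
centre [ 0.4609 -0.2993] mean [ 0.4606 -0.3002] size [0.0901 0.0518] yaw 3.2 n 795 z 0.0153
centre [0.5343 0.0322] mean [0.5308 0.0284] size [0.0984 0.1277] yaw -4.8 n 1282 z 0.0114
centre [0.6165 0.026 ] mean [0.6166 0.0267] size [0.118  0.0094] yaw 85.2 n 233 z 0.1243
centre [0.4662 0.1595] mean [0.4664 0.1586] size [0.0045 0.0202] yaw -89.0 n 27 z 0.0766
```

View pics/crop1.png

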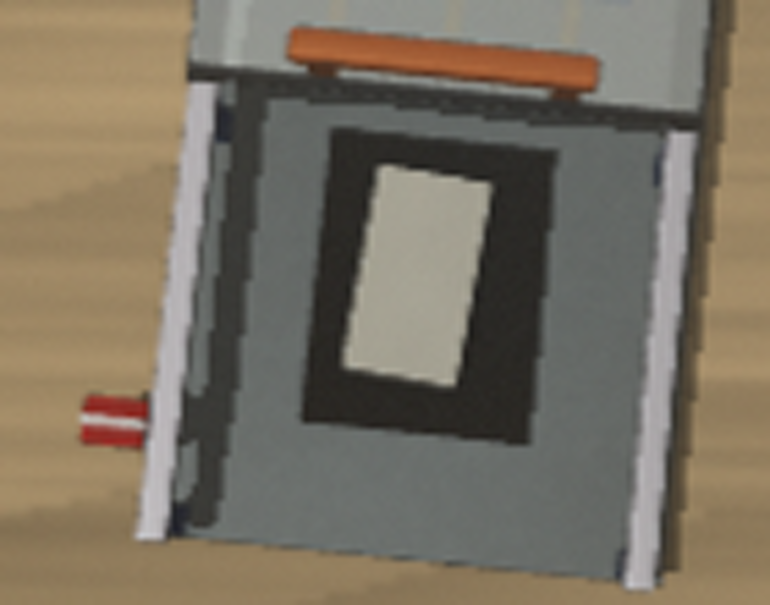

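Run:
```python
from h import *
g=dict(np.load('pics/top.npz'))
def b(x0,y0,x1,y1): return [int(q/1.4) for q in (x0,y0,x1,y1)]
c,a=rect(g,b(150,335,220,415),lambda r,G,B:(abs(r-B)<30)&(G<110),.016)
a=g['frame'][268,132]; print(a)
m=world(g,210.5,246.5,.078); print('line',m)
p=np.array([.5343,.0322]); t=np.radians(-4.8); Rm=np.array([[np.cos(t),-np.sin(t)],[np.sin(t),np.cos(t)]])
print('in station',Rm.T@(m[:2]-p)); 
for (u,v,z) in ((222,184.5,.082),(315,192.5,.082)): print(Rm.T@(world(g,u,v,z)[:2]-p))
save(g,'pics/crop2.png',(230,300,100,170),6)
to(.437,.357,.12,90-19)
```

```text
centre [0.4195 0.3507] mean [0.4192 0.3508] size [0.0565 0.0915] yaw -17.5 n 907 z 0.0151
[76 79 80]
line [0.47397956 0.15971705 0.078     ]
in station [-0.07077924  0.12202235]
[0.07088733 0.11190665]
[ 0.07391792 -0.09952016]
t 0.15 grasp pt [ 0.2517 -0.5717  0.2451] yaw of jaw y -66.24 F [-0.9  0.1 -0.2] w 0.0919
travel [  5.04 -31.01 -21.75] turn about tool x 8.55 or -27.45 q7 -0.08
```

View pics/crop2.png

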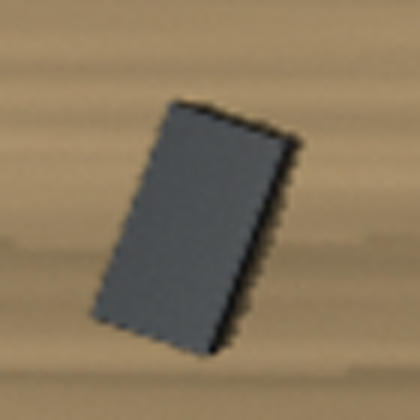

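```bash
python3 -m handwheel '{"travel":[[0,-8.6,-12.4],[0,-8.6,-12.4],[0,-8.6,-12.4],[0,-8.6,-12.4],[0,-8.6,-12.4],[0,-8.6,-12.4],[0,-8.6,-12.4],[0,-8.6,-12.4],[0,-8.6,-12.4]],"angular":[[-13,0,0],[-13,0,0],[-13,0,0],[-13,0,0],[-13,0,0],[-13,0,0],[-13,0,0],[-13,0,0],[-13,0,0]],"fingers":[72,72,72,72,72,72,72,72,72]}'
python3 - <<'E'
from h import *
g=dict(np.load('pics/top.npz'));c=world(g,131.8,268,.016);print(c)
to(c[0],c[1],.1,71)
E
```

```text
time: 0.9
tcp_pos: [0.4482, -0.2504, 0.4048]
tcp_rot: [1.227, 1.197, -1.228]
ft_force: [0.8, 0.8, 0.3]
gripper_width: 0.0721
[0.42102609 0.35427098 0.016     ]
t 0.9 grasp pt [ 0.4482 -0.2504  0.2458] yaw of jaw y -1.44 F [0.8 0.8 0.3] w 0.0721
travel [  5.83  -1.7  -24.15] turn about tool x -14.49 or 21.51 q7 0.27
```

```bash
python3 -m handwheel '{"travel":[[0,-1.7,-24.15],[0,-1.7,-24.15],[0,-1.7,-24.15],[0,-1.7,-24.15],[0,-1.7,-24.15],[0,-1.7,-24.15],[0,-1.7,-24.15],[0,-1.7,-24.15],[0,-1.7,-24.15],[0,-1.7,-24.15]],"angular":[[-14.5,0,0],[-14.5,0,0],[-14.5,0,0],[-14.5,0,0],[-14.5,0,0],[-14.5,0,0],[-14.5,0,0],[-14.5,0,0],[-14.5,0,0],[-14.5,0,0]],"fingers":[72,72,72,72,72,72,72,72,72,72]}'
python3 -c "
from h import *
to(.421,.3535,.08,71)"
```

```text
time: 1.73
tcp_pos: [0.4308, 0.1658, 0.4049]
tcp_rot: [0.272, 1.553, -0.272]
ft_force: [1.1, -0.0, 0.2]
gripper_width: 0.0716
t 1.73 grasp pt [0.4309 0.1658 0.2459] yaw of jaw y 70.16 F [ 1.1 -0.   0.2] w 0.0716
travel [ 6.63  6.93 -2.93] turn about tool x -0.17 or 35.83 q7 0.51
```

```bash
python3 -m handwheel '{"travel":[[2,6.93,-2.93],[4,6.93,-2.93],[5,6.93,-2.93],[6.6,6.93,-2.93],[6.6,6.93,-2.93],[6.6,6.93,-2.93],[6.6,6.93,-2.93],[6.6,6.93,-2.93],[6.6,6.93,-2.93]],"angular":[[-0.2,0,0],[-0.2,0,0],[-0.2,0,0],[-0.2,0,0],[-0.2,0,0],[-0.2,0,0],[-0.2,0,0],[-0.2,0,0],[-0.2,0,0]],"fingers":[72,72,72,72,72,72,72,72,72]}'
python3 - <<'E'
from h import *
to(.421,.3535,.0225,71)
g=snap('scene'); save(g,'pics/s1.png',(270,360,390,520),5)
E
```

```text
time: 2.48
tcp_pos: [0.4223, 0.3517, 0.2398]
tcp_rot: [0.261, 1.555, -0.263]
ft_force: [0.2, 0.7, -0.0]
gripper_width: 0.0718
t 2.48 grasp pt [0.4222 0.3516 0.0808] yaw of jaw y 70.87 F [ 0.2  0.7 -0. ] w 0.0718
travel [ 2.33  0.06 -0.07] turn about tool x -0.03 or 35.97 q7 -0.03
```

View pics/s1.png

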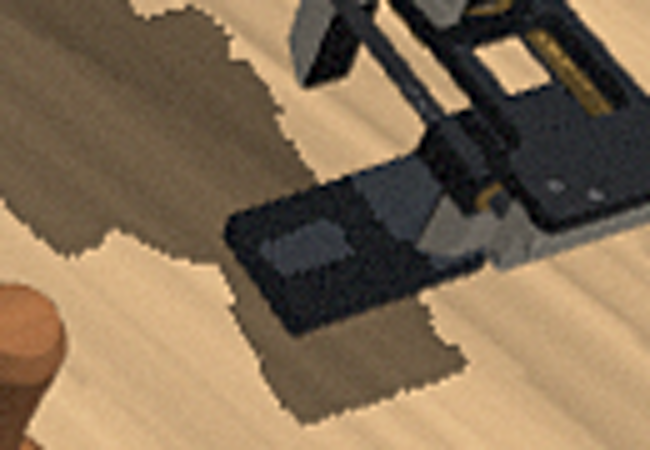

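The open gripper straddles the grey plate, which is visible around crop (350,250). I'll go down and close.

```bash
python3 -m handwheel '{"travel":[[1.2,0,0],[2.0,0,0],[2.3,0,0],[2.3,0,0],[2.3,0,0],[2.3,0,0],[2.3,0,0],[2.3,0,0],[2.3,0,0],[2.3,0,0]],"angular":[[0,0,0],[0,0,0],[0,0,0],[0,0,0],[0,0,0],[0,0,0],[0,0,0],[0,0,0],[0,0,0],[0,0,0]],"fingers":[72,72,72,72,44,44,44,44,44,44]}' 25
python3 -c "
from h import *
to(.538,.037,.12,80.7)"
```

```text
time: 3.37
tcp_pos: [0.423, 0.3527, 0.1836]
tcp_rot: [0.264, 1.553, -0.261]
ft_force: [0.5, -0.3, 7.4]
gripper_width: 0.0493
t 3.37 grasp pt [0.4233 0.3531 0.0246] yaw of jaw y 70.84 F [ 0.5 -0.3  7.4] w 0.0493
travel [ -3.83 -10.43   8.49] turn about tool x -1.97 or 34.03 q7 -0.1
```

```bash
python3 -m handwheel '{"travel":[[-1.5,0,0],[-3,0,0],[-4.3,-1,1],[-4.3,-10.5,8.5],[-4.3,-10.5,8.5],[-4.3,-10.5,8.5],[-4.3,-10.5,8.5],[-4.3,-10.5,8.5],[-4.3,-10.5,8.5],[-4.3,-10.5,8.5]],"angular":[[0,0,0],[0,0,0],[0,0,0],[-2,0,0],[-2,0,0],[-2,0,0],[-2,0,0],[-2,0,0],[-2,0,0],[-2,0,0]],"fingers":[44,44,44,44,44,44,44,44,44,44]}'
python3 -c "
from h import *
to(.541,.0363,.13,80.7)"
```

```text
time: 4.2
tcp_pos: [0.5318, 0.0467, 0.2897]
tcp_rot: [0.125, 1.567, -0.126]
ft_force: [1.5, -0.1, -2.4]
gripper_width: 0.0497
t 4.2 grasp pt [0.5318 0.0467 0.1307] yaw of jaw y 80.84 F [ 1.5 -0.1 -2.4] w 0.0497
travel [ 0.03 -0.35  0.43] turn about tool x 0.03 or -35.97 q7 0.78
```

```bash
python3 -m handwheel '{"travel":[[0,-0.3,0.4],[0,-0.3,0.4],[1,-0.3,0.4],[1.5,-0.3,0.4],[1.5,-0.3,0.4],[1.5,-0.3,0.4]],"angular":[[0,0,0],[0,0,0],[0,0,0],[0,0,0],[0,0,0],[0,0,0]],"fingers":[44,44,44,44,44,44]}'
python3 - <<'E'
from h import *
to(.541,.0363,.0526,80.7)
g=snap('scene'); save(g,'pics/s2.png',(180,300,230,390),4.5)
E
```

```text
time: 4.7
tcp_pos: [0.5398, 0.0406, 0.2515]
tcp_rot: [0.124, 1.57, -0.125]
ft_force: [0.7, -0.3, -1.9]
gripper_width: 0.0497
t 4.7 grasp pt [0.5394 0.0406 0.0925] yaw of jaw y 80.93 F [ 0.7 -0.3 -1.9] w 0.0497
travel [ 1.59 -0.16  0.09] turn about tool x 0.05 or -35.95 q7 0.75
```

View pics/s2.png

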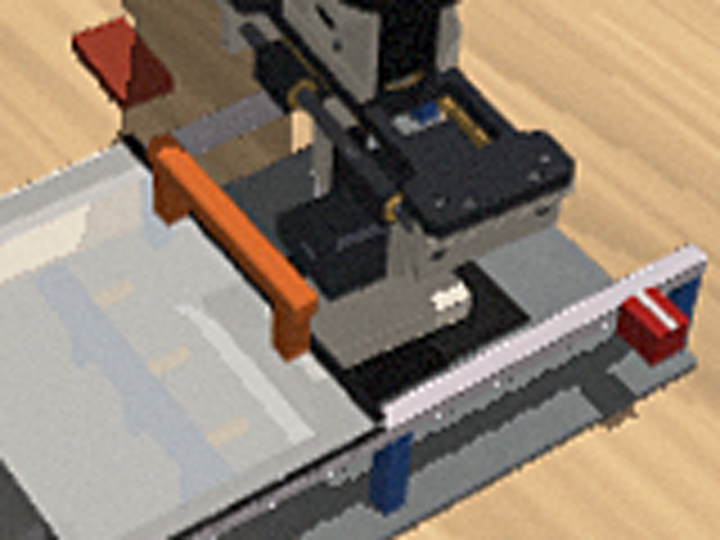

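The grey plate (dark, around (335,250)) hangs level over the pale one (around (400,320)). I'll lower it gently.

```bash
python3 -m handwheel '{"travel":[[0.6,-0.16,0.1],[1.0,-0.16,0.1],[1.25,-0.16,0.1],[1.35,-0.16,0.1],[1.4,-0.16,0.1],[1.4,-0.16,0.1]],"angular":[[0,0,0],[0,0,0],[0,0,0],[0,0,0],[0,0,0],[0,0,0]],"fingers":[44,44,44,44,44,44]}'
python3 -c "
from h import *
to(.541,.0363,.0526,80.7)"
```

```text
time: 5.25
tcp_pos: [0.5423, 0.036, 0.2171]
tcp_rot: [0.125, 1.567, -0.125]
ft_force: [-0.2, -0.2, -1.0]
gripper_width: 0.0498
t 5.25 grasp pt [0.5423 0.036  0.0581] yaw of jaw y 80.87 F [-0.2 -0.2 -1. ] w 0.0498
travel [ 0.22  0.   -0.05] turn about tool x 0.03 or -35.97 q7 0.72
```

```bash
python3 -m handwheel '{"travel":[[0.06,0,-0.05],[0.12,0,-0.05],[0.17,0,-0.05],[0.21,0,-0.05],[0.24,0,-0.05],[0.24,0,-0.05],[0.24,0,-0.05]],"angular":[[0,0,0],[0,0,0],[0,0,0],[0,0,0],[0,0,0],[0,0,0],[0,0,0]],"fingers":[44,44,44,44,44,44,44]}'
python3 -c "
from h import *
to(.541,.0363,.0526,80.7)"
```

```text
time: 5.83
tcp_pos: [0.5411, 0.0359, 0.2117]
tcp_rot: [0.125, 1.567, -0.126]
ft_force: [-3.3, -0.0, 6.5]
gripper_width: 0.0495
t 5.83 grasp pt [0.5412 0.0358 0.0527] yaw of jaw y 80.83 F [-3.3 -0.   6.5] w 0.0495
travel [ 0.    0.02 -0.01] turn about tool x 0.03 or -35.97 q7 0.71
```

```bash
python3 -m handwheel '{"travel":[[0,0,0],[0,0,0],[0,0,0],[0,0,0],[-0.8,0,0],[-2.4,0,0],[-4,0,0],[-5.6,0,0],[-5.6,0,0]],"angular":[[0,0,0],[0,0,0],[0,0,0],[0,0,0],[0,0,0],[0,0,0],[0,0,0],[0,0,0],[0,0,0]],"fingers":[66,66,66,66,66,66,66,66,66]}'
python3 -c "
from h import *
to(.461,-.2997,.19,93.2)"
```

```text
time: 6.58
tcp_pos: [0.5429, 0.0375, 0.3583]
tcp_rot: [0.127, 1.557, -0.123]
ft_force: [1.6, 0.4, 0.7]
gripper_width: 0.0662
t 6.58 grasp pt [0.5446 0.0377 0.1993] yaw of jaw y 80.87 F [1.6 0.4 0.7] w 0.0662
travel [  0.32 -13.86  -1.16] turn about tool x -2.47 or 33.53 q7 0.87
```

```bash
python3 -m handwheel '{"travel":[[0,-13.9,-1.2],[0,-13.9,-1.2],[0,-13.9,-1.2],[0,-13.9,-1.2],[0,-13.9,-1.2],[0,-13.9,-1.2],[0,-13.9,-1.2],[0,-13.9,-1.2],[0,-13.9,-1.2],[0,-13.9,-1.2]],"angular":[[-2.5,0,0],[-2.5,0,0],[-2.5,0,0],[-2.5,0,0],[-2.5,0,0],[-2.5,0,0],[-2.5,0,0],[-2.5,0,0],[-2.5,0,0],[-2.5,0,0]],"fingers":[72,72,72,72,72,72,72,72,72,72]}'
python3 - <<'E'
from h import *
to(.461,-.2997,.07,93.2)
g=snap('top')
def b(x0,y0,x1,y1): return [int(q/1.4) for q in (x0,y0,x1,y1)]
rect(g,b(345,270,408,345),lambda r,G,B:(G>54)&(r>54),.044)
save(g,'pics/t2.png',(160,290,200,440),3.3)
E
```

```text
time: 7.42
tcp_pos: [0.4541, -0.3079, 0.3502]
tcp_rot: [-0.04, 1.572, 0.038]
ft_force: [-1.3, -0.9, 0.2]
gripper_width: 0.0721
t 7.42 grasp pt [ 0.4538 -0.3082  0.1912] yaw of jaw y 92.87 F [-1.3 -0.9  0.2] w 0.0721
travel [4.85 0.33 0.31] turn about tool x -0.07 or 35.93 q7 1.72
centre [0.5365 0.0359] mean [0.5362 0.0359] size [0.0537 0.0897] yaw -9.0 n 881 z 0.0434
```

View pics/t2.png

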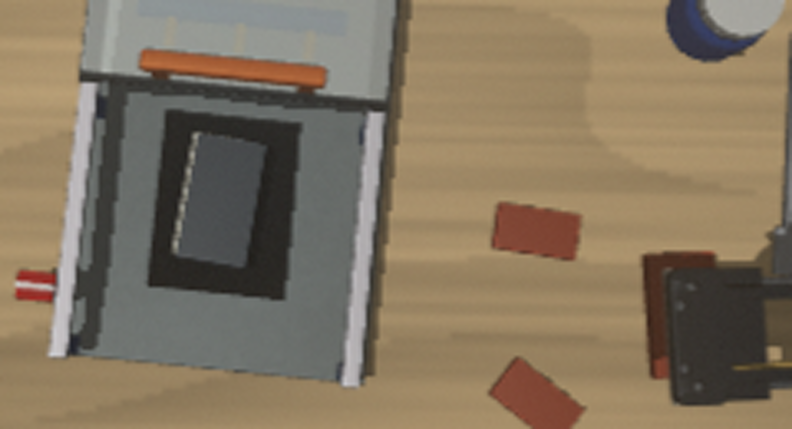

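The grey plate sits on the pale one at crop (222,200), with a thin pale sliver of about 2 mm on its left, so the placing is fine. The gripper is still settling over the large red plate.

```bash
python3 -m handwheel '{"travel":[[0,0.33,0.31],[1.5,0.33,0.31],[3,0.33,0.31],[4.5,0.33,0.31],[4.8,0.33,0.31],[4.8,0.33,0.31],[4.8,0.33,0.31]],"angular":[[0,0,0],[0,0,0],[0,0,0],[0,0,0],[0,0,0],[0,0,0],[0,0,0]],"fingers":[72,72,72,72,72,72,72]}'
python3 - <<'E'
from h import *
to(.461,-.2997,.0235,93.2)
E
```

```text
time: 8.05
tcp_pos: [0.4648, -0.2922, 0.2323]
tcp_rot: [-0.047, 1.569, 0.048]
ft_force: [0.3, -0.2, 0.8]
gripper_width: 0.072
t 8.05 grasp pt [ 0.4649 -0.2921  0.0733] yaw of jaw y 93.49 F [ 0.3 -0.2  0.8] w 0.072
travel [ 1.99 -0.29 -0.18] turn about tool x 0.06 or -35.94 q7 1.57
```

```bash
python3 -m handwheel '{"travel":[[0,-0.3,-0.18],[0.5,-0.3,-0.18],[1.2,-0.3,-0.18],[1.95,-0.3,-0.18],[1.95,-0.3,-0.18],[1.95,-0.3,-0.18],[1.95,-0.3,-0.18],[1.95,-0.3,-0.18],[1.95,-0.3,-0.18],[1.95,-0.3,-0.18]],"angular":[[0,0,0],[0,0,0],[0,0,0],[0,0,0],[0,0,0],[0,0,0],[0,0,0],[0,0,0],[0,0,0],[0,0,0]],"fingers":[72,72,72,72,72,44,44,44,44,44]}' 25
python3 - <<'E'
from h import *
to(.5365,.035,.13,81)
E
```

```text
time: 8.88
tcp_pos: [0.4598, -0.3015, 0.1834]
tcp_rot: [-0.046, 1.569, 0.045]
ft_force: [-0.8, 0.6, 8.1]
gripper_width: 0.05
t 8.88 grasp pt [ 0.4601 -0.3017  0.0244] yaw of jaw y 93.33 F [-0.8  0.6  8.1] w 0.05
travel [-4.23 13.26  3.84] turn about tool x 2.47 or -33.53 q7 1.52
```

```bash
python3 -m handwheel '{"travel":[[-1.5,0,0],[-3,0,0],[-4.4,1,0.3],[-4.4,13.26,3.84],[-4.4,13.26,3.84],[-4.4,13.26,3.84],[-4.4,13.26,3.84],[-4.4,13.26,3.84],[-4.4,13.26,3.84],[-4.4,13.26,3.84]],"angular":[[0,0,0],[0,0,0],[0,0,0],[2.5,0,0],[2.5,0,0],[2.5,0,0],[2.5,0,0],[2.5,0,0],[2.5,0,0],[2.5,0,0]],"fingers":[44,44,44,44,44,44,44,44,44,44]}'
python3 -m handwheel '{"travel":[[0,0,0]],"angular":[[0,0,0]],"fingers":[44]}'
python3 - <<'E'
from h import *
to(.536,.035,.0686,81)
E
```

```text
time: 9.72
tcp_pos: [0.5295, 0.009, 0.2925]
tcp_rot: [0.125, 1.567, -0.126]
ft_force: [0.9, 0.0, -1.6]
gripper_width: 0.0496
time: 9.8
tcp_pos: [0.5303, 0.0171, 0.2938]
tcp_rot: [0.122, 1.564, -0.111]
ft_force: [0.6, 1.4, -1.0]
gripper_width: 0.0496
t 9.8 grasp pt [0.5309 0.0181 0.1348] yaw of jaw y 81.5 F [ 0.6  1.4 -1. ] w 0.0496
travel [2.65 0.68 0.09] turn about tool x 0.1 or -35.9 q7 0.86
```

```bash
python3 -m handwheel '{"travel":[[0,0.6,0],[0.4,0.6,0],[1.0,0.6,0],[1.5,0.6,0],[1.8,0.6,0],[1.8,0.6,0],[1.8,0.6,0]],"angular":[[0,0,0],[0,0,0],[0,0,0],[0,0,0],[0,0,0],[0,0,0],[0,0,0]],"fingers":[44,44,44,44,44,44,44]}'
python3 - <<'E'
from h import *
to(.536,.035,.0686,81)
E
```

```text
time: 10.38
tcp_pos: [0.5317, 0.0213, 0.2466]
tcp_rot: [0.126, 1.568, -0.126]
ft_force: [-0.1, 0.8, -2.2]
gripper_width: 0.0495
t 10.38 grasp pt [0.5315 0.0213 0.0876] yaw of jaw y 80.8 F [-0.1  0.8 -2.2] w 0.0495
travel [0.76 0.57 0.09] turn about tool x -0.04 or 35.96 q7 0.78
```

```bash
python3 -m handwheel '{"travel":[[0,0.57,0.09],[0,0.57,0.09],[0.2,0.57,0.09],[0.4,0.57,0.09],[0.5,0.57,0.09],[0.5,0.57,0.09],[0.5,0.57,0.09]],"angular":[[0,0,0],[0,0,0],[0,0,0],[0,0,0],[0,0,0],[0,0,0],[0,0,0]],"fingers":[44,44,44,44,44,44,44]}'
python3 - <<'E'
from h import *
to(.536,.035,.0686,81)
E
```

```text
time: 10.97
tcp_pos: [0.5363, 0.0352, 0.2343]
tcp_rot: [0.126, 1.568, -0.126]
ft_force: [0.1, 0.7, -2.1]
gripper_width: 0.0497
t 10.97 grasp pt [0.5362 0.0351 0.0753] yaw of jaw y 80.81 F [ 0.1  0.7 -2.1] w 0.0497
travel [ 0.27 -0.   -0.01] turn about tool x -0.04 or 35.96 q7 0.75
```

```bash
python3 -m handwheel '{"travel":[[0.06,0,0],[0.12,0,0],[0.17,0,0],[0.21,0,0],[0.25,0,0],[0.28,0,0],[0.29,0,0],[0.29,0,0],[0.29,0,0]],"angular":[[0,0,0],[0,0,0],[0,0,0],[0,0,0],[0,0,0],[0,0,0],[0,0,0],[0,0,0],[0,0,0]],"fingers":[44,44,44,44,44,44,44,44,44]}'
python3 - <<'E'
from h import *
to(.536,.035,.0686,81)
E
```

```text
time: 11.72
tcp_pos: [0.5364, 0.0356, 0.2274]
tcp_rot: [0.126, 1.567, -0.126]
ft_force: [-0.5, 0.3, 0.0]
gripper_width: 0.0496
t 11.72 grasp pt [0.5365 0.0356 0.0684] yaw of jaw y 80.84 F [-0.5  0.3  0. ] w 0.0496
travel [-0.01 -0.03 -0.01] turn about tool x -0.03 or 35.97 q7 0.74
```

```bash
python3 -m handwheel '{"travel":[[0.04,0,0],[0.04,0,0],[0.04,0,0],[0.04,0,0],[-0.8,0,0],[-2.4,0,0],[-4,0,0],[-4.8,0,0],[-4.8,0,0],[-4.8,0,0]],"angular":[[0,0,0],[0,0,0],[0,0,0],[0,0,0],[0,0,0],[0,0,0],[0,0,0],[0,0,0],[0,0,0],[0,0,0]],"fingers":[64,64,64,64,64,64,64,64,64,64]}'
python3 - <<'E'
from h import *
to(.6165,.026,.19,-4.8)
g=snap('top'); save(g,'pics/t3.png',(160,290,200,330),5)
E
```

```text
time: 12.55
tcp_pos: [0.5367, 0.0357, 0.3487]
tcp_rot: [0.126, 1.564, -0.126]
ft_force: [-0.4, 0.1, -1.2]
gripper_width: 0.0643
t 12.55 grasp pt [0.5372 0.0357 0.1897] yaw of jaw y 80.82 F [-0.4  0.1 -1.2] w 0.0643
travel [-0.    0.12  3.19] turn about tool x 17.12 or -18.88 q7 0.87
```

View pics/t3.png

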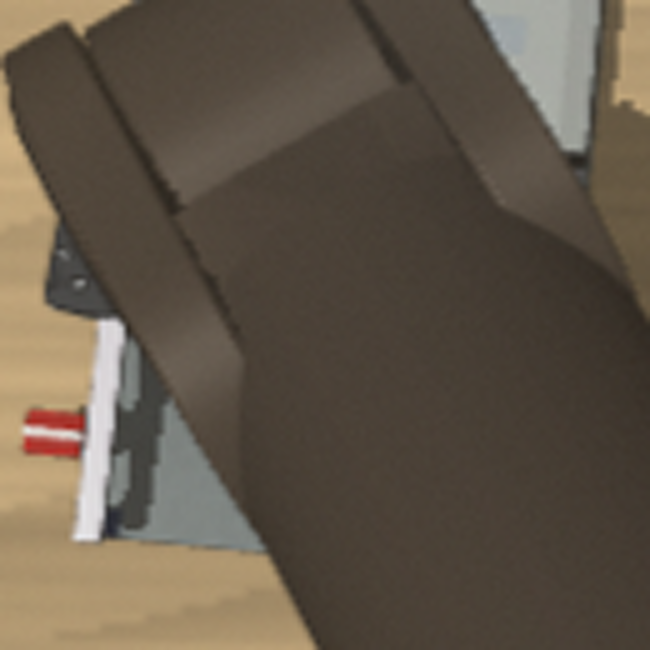

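The arm hides the pile here; only the clip is visible, at (53,433). I'll swing aside, turning for the handle on the way, to check the pile.

```bash
python3 -m handwheel '{"travel":[[-1.2,-10.3,0.2],[-1.2,-10.3,0.2],[-1.2,-10.3,0.2],[-1.2,-10.3,0.2],[-1.2,-10.3,0.2],[-1.2,-10.3,0.2],[-1.2,-10.3,0.2],[-1.2,-10.3,0.2],[-1.2,-10.3,0.2],[-1.2,-10.3,0.2]],"angular":[[17.1,0,0],[17.1,0,0],[17.1,0,0],[17.1,0,0],[17.1,0,0],[17.1,0,0],[17.1,0,0],[17.1,0,0],[17.1,0,0],[17.1,0,0]],"fingers":[50,50,50,50,50,50,50,50,50,50]}'
python3 - <<'E'
from h import *
g=snap('top'); save(g,'pics/t4.png',(160,290,200,330),5)
def b(x0,y0,x1,y1): return [int(q/1.4) for q in (x0,y0,x1,y1)]
rect(g,b(345,268,408,345),lambda r,G,B:(r>85)&(G<90)&(r>B+35),.060)
to(.6165,.026,.17,-4.8)
E
```

```text
time: 13.43
tcp_pos: [0.4997, -0.2199, 0.3756]
tcp_rot: [1.095, 1.281, -1.097]
ft_force: [-0.3, 0.5, -0.9]
gripper_width: 0.0502
centre [0.5371 0.0319] mean [0.54   0.0297] size [0.0482 0.0888] yaw -9.0 n 730 z 0.0594
t 13.48 grasp pt [ 0.4995 -0.2194  0.2167] yaw of jaw y 8.31 F [1.8 0.2 0.4] w 0.05
travel [ 1.87  6.05 -9.03] turn about tool x 2.62 or -33.38 q7 0.27
```

View pics/t4.png

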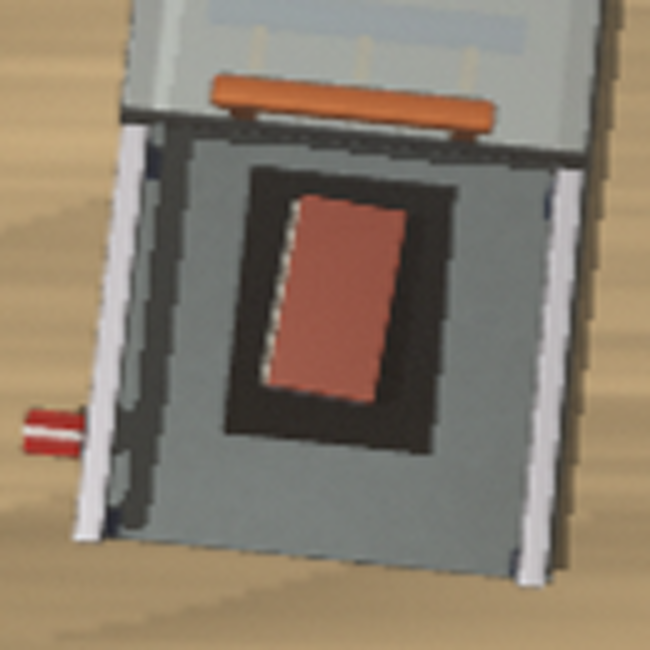

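The red plate is centred squarely on the pile: corners (300,196), (406,210), (373,403), (267,386), with only the thin pale sliver showing on the left. The parked handle is centred at (353,105) and the mark line at (53,433). Now I'll go above the handle.

```bash
python3 -m handwheel '{"travel":[[0,6.05,-9.03],[0,6.05,-9.03],[0,6.05,-9.03],[0,6.05,-9.03],[0,6.05,-9.03],[0,6.05,-9.03],[0,6.05,-9.03],[1,6.05,-9.03],[1.8,6.05,-9.03],[1.8,6.05,-9.03]],"angular":[[0.8,0,0],[1.6,0,0],[2.6,0,0],[2.6,0,0],[2.6,0,0],[2.6,0,0],[2.6,0,0],[2.6,0,0],[2.6,0,0],[2.6,0,0]],"fingers":[50,50,50,50,50,50,50,50,50,50]}'
python3 - <<'E'
from h import *
to(.6165,.026,.118,-4.8)
E
```

```text
time: 14.32
tcp_pos: [0.6119, 0.0278, 0.327]
tcp_rot: [1.249, 1.185, -1.261]
ft_force: [-0.9, -1.3, -0.4]
gripper_width: 0.0503
t 14.32 grasp pt [0.6106 0.0277 0.168 ] yaw of jaw y -3.53 F [-0.9 -1.3 -0.4] w 0.0503
travel [2.   0.26 0.05] turn about tool x 0.25 or -35.75 q7 -0.43
```

```bash
python3 -m handwheel '{"travel":[[0,0.1,0],[0.5,0.1,0],[1.2,0.1,0],[1.9,0.1,0],[1.95,0.1,0],[1.95,0.1,0]],"angular":[[0.2,0,0],[0.2,0,0],[0.2,0,0],[0.2,0,0],[0.2,0,0],[0.2,0,0]],"fingers":[50,50,50,50,50,50]}'
python3 - <<'E'
from h import *
to(.6165,.026,.118,-4.8)
E
```

```text
time: 14.82
tcp_pos: [0.6159, 0.0271, 0.2832]
tcp_rot: [1.27, 1.169, -1.271]
ft_force: [-0.5, -0.2, 0.3]
gripper_width: 0.05
t 14.82 grasp pt [0.6157 0.027  0.1242] yaw of jaw y -4.79 F [-0.5 -0.2  0.3] w 0.05
travel [0.25 0.04 0.04] turn about tool x 0.0 or -36.0 q7 -0.47
```

```bash
python3 -m handwheel '{"travel":[[0.25,0.04,0],[0.25,0.04,0],[0.25,0.04,0],[0.25,0.04,0],[0.25,0.04,0],[0.25,0.04,0],[0.25,0.04,0],[0.25,0.04,0],[0.25,0.04,0],[0.25,0.04,0]],"angular":[[0,0,0],[0,0,0],[0,0,0],[0,0,0],[0,0,0],[0,0,0],[0,0,0],[0,0,0],[0,0,0],[0,0,0]],"fingers":[50,8,8,8,8,8,8,8,8,8]}' 40
python3 - <<'E'
from h import *
s,M,p=grip(); print(M.round(3))
E
```

```text
time: 15.65
tcp_pos: [0.6176, 0.0274, 0.2777]
tcp_rot: [1.271, 1.167, -1.269]
ft_force: [4.4, -0.3, -0.1]
gripper_width: 0.0135
t 15.65 grasp pt [0.6179 0.0274 0.1187] yaw of jaw y -4.79 F [ 4.4 -0.3 -0.1] w 0.0135
[[ 0.002  0.997 -0.084]
 [ 0.    -0.084 -0.997]
 [-1.     0.002 -0.   ]]
```

```bash
python3 -m handwheel '{"travel":[[0,-0.4,0],[0,-0.9,0],[0,-1.4,0],[0,-1.9,0],[0,-2.4,0],[0,-2.9,0],[0,-3.4,0],[0,-3.9,0],[0,-4.4,0],[0,-4.9,0]],"angular":[[0,0,0],[0,0,0],[0,0,0],[0,0,0],[0,0,0],[0,0,0],[0,0,0],[0,0,0],[0,0,0],[0,0,0]],"fingers":[8,8,8,8,8,8,8,8,8,8]}'
python3 -m handwheel '{"travel":[[0,-0.3,0],[0,-0.4,0],[0,-0.4,0],[0,-0.4,0],[0,-0.4,0],[0,-0.4,0]],"angular":[[0,0,0],[0,0,0],[0,0,0],[0,0,0],[0,0,0],[0,0,0]],"fingers":[8,8,8,8,8,8]}'
python3 - <<'E'
from h import *
grip()
g=snap('top'); save(g,'pics/t5.png',(210,280,190,330),5.5)
g=snap('scene'); save(g,'pics/s5.png',(210,310,270,400),6)
E
```

```text
time: 16.48
tcp_pos: [0.4957, 0.0375, 0.2777]
tcp_rot: [1.273, 1.166, -1.268]
ft_force: [9.7, 0.3, -7.6]
gripper_width: 0.0134
time: 16.98
tcp_pos: [0.4862, 0.0384, 0.2776]
tcp_rot: [1.273, 1.167, -1.268]
ft_force: [9.3, -1.2, -7.0]
gripper_width: 0.0135
t 16.98 grasp pt [0.4867 0.0385 0.1186] yaw of jaw y -4.8 F [ 9.3 -1.2 -7. ] w 0.0135
```

View pics/t5.png

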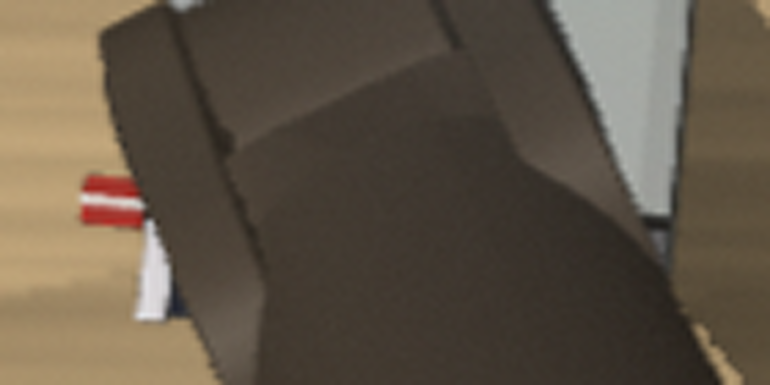

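View pics/s5.png

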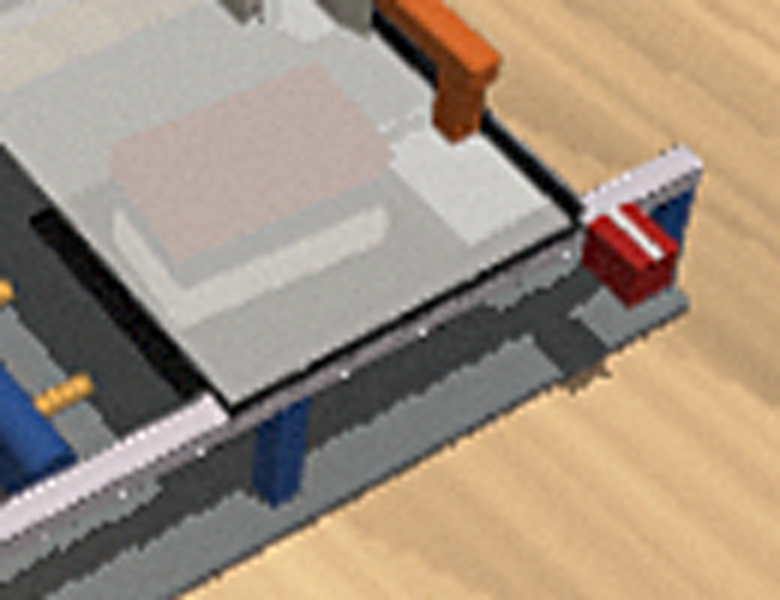

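The guard edge (black strip, corner near (585,215) in the scene crop) is still short of the white line ((612,208) to (658,258)). The pile is undisturbed under the roof. I'll measure the gap from both views.

Run:
```python
from h import *
g=dict(np.load('pics/scene.npz')); t=dict(np.load('pics/top.npz'))
p=np.array([.5343,.0322]); a=np.radians(-4.8); Rm=np.array([[np.cos(a),-np.sin(a)],[np.sin(a),np.cos(a)]])
S=lambda w:(Rm.T@(w[:2]-p)).round(4)
f=lambda u,v,z:print('scene',S(world(g,270+u/6,210+v/6,z)))
f(586,210,.082);f(490,118,.082);f(612,208,.078);f(658,258,.078);f(635,233,.078)
q=lambda u,v,z:print('top',S(world(t,190+u/5.5,210+v/5.5,z)))
q(655,228,.082);q(112,201,.078)
```

```text
scene [-0.0614  0.1095]
scene [-0.0617  0.0573]
scene [-0.0724  0.1113]
scene [-0.0704  0.1372]
scene [-0.0714  0.1244]
top [-0.0596 -0.0986]
top [-0.0709  0.1223]
```

The views agree: about 10 mm left.

```bash
python3 -m handwheel '{"travel":[[0,-0.1,0],[0,-0.2,0],[0,-0.3,0],[0,-0.4,0],[0,-0.4,0],[0,-0.4,0],[0,-0.4,0],[0,-0.4,0],[0,-0.4,0],[0,-0.4,0]],"angular":[[0,0,0],[0,0,0],[0,0,0],[0,0,0],[0,0,0],[0,0,0],[0,0,0],[0,0,0],[0,0,0],[0,0,0]],"fingers":[8,8,8,8,8,8,8,8,8,8]}'
python3 - <<'E'
from h import *
grip()
g=snap('scene'); save(g,'pics/s6.png',(210,310,270,400),6)
E
```

```text
time: 17.92
tcp_pos: [0.4763, 0.0392, 0.2776]
tcp_rot: [1.273, 1.167, -1.268]
ft_force: [9.1, 0.6, -7.8]
gripper_width: 0.0138
t 17.92 grasp pt [0.4768 0.0393 0.1186] yaw of jaw y -4.81 F [ 9.1  0.6 -7.8] w 0.0138
```

View pics/s6.png

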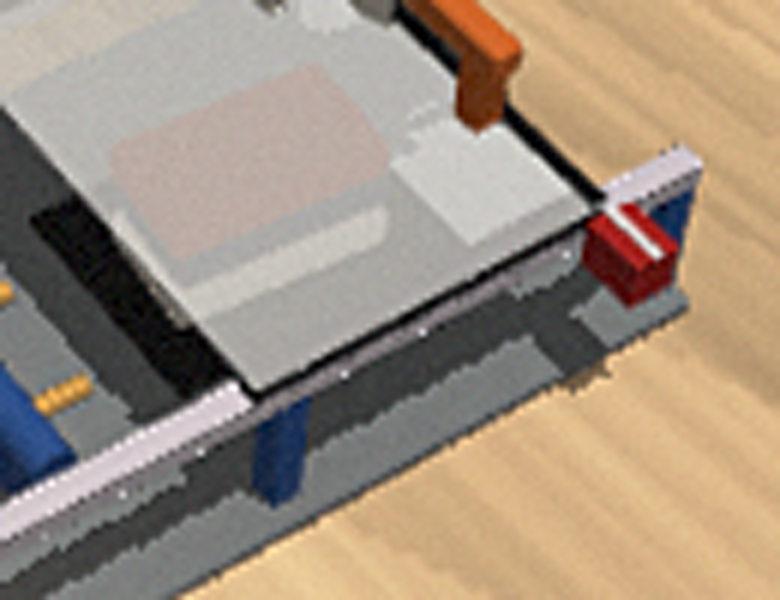

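The edge's front corner at (606,197) now runs straight into the white line, which starts at (612,206). I'll hold a moment longer and hand in.

```bash
python3 -m handwheel '{"travel":[[0,0,0],[0,0,0],[0,0,0],[0,0,0],[0,0,0],[0,0,0],[0,0,0],[0,0,0],[0,0,0],[0,0,0]],"angular":[[0,0,0],[0,0,0],[0,0,0],[0,0,0],[0,0,0],[0,0,0],[0,0,0],[0,0,0],[0,0,0],[0,0,0]],"fingers":[8,8,8,8,8,8,8,8,8,8]}'
python3 - <<'E'
from h import *
grip(); g=dict(np.load('pics/scene.npz'))
p=np.array([.5343,.0322]); a=np.radians(-4.8); Rm=np.array([[np.cos(a),-np.sin(a)],[np.sin(a),np.cos(a)]])
for u,v,z in((606,196,.082),(515,108,.082),(635,233,.078)): print((Rm.T@(world(g,270+u/6,210+v/6,z)[:2]-p)).round(4))
from bench import sign_off; print(sign_off())
E
```

```text
time: 18.8
tcp_pos: [0.4763, 0.0392, 0.2776]
tcp_rot: [1.273, 1.167, -1.268]
ft_force: [9.2, -0.5, -8.2]
gripper_width: 0.0135
t 18.8 grasp pt [0.4768 0.0393 0.1186] yaw of jaw y -4.81 F [ 9.2 -0.5 -8.2] w 0.0135
[-0.0715  0.1083]
[-0.0724  0.0584]
[-0.0714  0.1244]
the job is handed in; nothing more can be done
None
```

The job is handed in at 18.8 s, with the grey plate on the pale one, the large red plate on the grey, and the guard still held at the mark. No verdict was reported.

- **Pile:** after placing, the images put each plate about 2–3 mm off the one below and parallel within about 1°. The plates were not measured again after the guard went over them, but the last picture shows the pile undisturbed under the roof.
- **Guard:** its front edge measured −71.5 to −72.4 mm in the station frame against −71.4 mm for the white line, so within about 1 mm. It was still, with about 9 N of pull at the wrist and the handle gripped at 40 N.
- **Bystanders:** I did not move near the mallet, chisel or jar, but I did not re-measure their positions at the end.
- **Odd reading:** at the end the wrist also showed about 8 N downward, which I did not look into.

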